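# Put the shop's handhelds back in their docks

### The job

Closing time: put the phone handset, the card terminal, the barcode scanner and the round tag detacher each into the dock tray shaped for it, lying flat on the tray's floor inside the rim. Set each one down rather than dropping it, and leave the label roll and the stapler where they are.

Things in the scene. Friction and masses are not known exactly. Their poses are not given: they have to be found in the camera images.
- phone: Cordless phone handset, black, with a small greenish display and grey keys: a long narrow block 144 (x) x 42 (y) x 28 mm high, 0.15 kg. Lies face up; origin at the centre of its underside, z up, x along its length (display end +x). Grip it across its 42 mm width at the middle.
- terminal: Payment card terminal, black, with a large screen and grey keys: a wide block 104 (x) x 60 (y) x 34 mm high, 0.28 kg. Lies face up; origin at the centre of its underside, z up, x along its length (screen end +x). Grip it across its 60 mm width at the middle.
- scanner: Handheld barcode scanner, black, T-shaped from above, 135 mm long, 0.16 kg. Lies flat. Origin: underside, middle of the overall length, z up. Handle from x = -67.5 to +27.5 mm, 30 mm wide, 30 mm high; crosswise head from x = +27.5 to +67.5 mm, 64 mm wide (y), 32 mm high. Centre of mass within 10 mm of the origin: grip the handle across its width at the origin.
- puck: Security-tag detacher: an upright round puck, 56 mm diameter, 36 mm high, black with a dark steel disc on top, 0.30 kg. Origin: centre of its underside, z up; its yaw does not matter.
- phone_dock: Dock for the phone handset: the long narrow rectangular tray. Grey plastic, darker grey floor, fixed, flat on the table. Floor 5 mm above the table; rim 6 mm wide, its top 10 mm above the table. Origin: centre of its underside, z up. Pocket 154 (x) x 52 (y) mm inside the rim. The phone may lie either way round.
- terminal_dock: Dock for the card terminal: the wide rectangular tray. Grey plastic, darker grey floor, fixed, flat on the table. Floor 5 mm above the table; rim 6 mm wide, its top 10 mm above the table. Origin: centre of its underside, z up. Pocket 114 (x) x 70 (y) mm inside the rim. The terminal may lie either way round.
- scanner_dock: Dock for the scanner: the T-shaped tray. Grey plastic, darker grey floor, fixed, flat on the table. Floor 5 mm above the table; rim 6 mm wide, its top 10 mm above the table. Origin: centre of its underside, z up. Pocket: x -72.5 to +22.5 mm is 40 mm wide (handle), x +22.5 to +72.5 mm is 74 mm wide (head). The seated scanner's origin and x axis coincide with these (head at wide end).
- puck_dock: Dock for the tag detacher: the round tray. Grey plastic, darker grey floor, fixed, flat on the table. Floor 5 mm above the table; rim 6 mm wide, its top 10 mm above the table. Origin: centre of its underside, z up. Pocket 66 mm diameter inside the rim.
- label_roll: Bystander: a roll of white labels standing on end, 74 mm diameter, 50 mm high, loose, 0.22 kg. Origin: centre of its underside. Not to be moved.
- stapler: Bystander: a black desk stapler, 36 (x) x 125 (y) x 44 mm high, loose, just beyond the work on the far side. Origin: centre of its underside. Not to be moved.
Mind the look-alikes: they are no part of the job. What is shaped like the puck but blue or green is not meant.

How it is judged:
By the outcome, as a careful person would: the job done as asked, in the order asked, and still so for the second after the job is handed in, with the robot touching nothing.
It also fails if it takes over 120 s, if anything falls off the work surface, if the arm or the gripper's body presses on something with over 40 N, if the wrist force passes 120 N, or if a joint passes its speed limit or range.

### The arm

A 7-joint arm with a two-finger parallel gripper is mounted at the origin on the work surface. World frame = base frame: x ahead of the robot, y to its left, z up, the work surface at z = 0. Lengths are in m, angles in rad, forces in N, time in s.
With the tool pointing down it reaches from about 0.35 to 0.9 m from the base axis. Payload 8.1 kg.
Tool frame: the origin (TCP) lies on the centre line of the jaws, within the pads' length; the fingertips stand 19 mm ahead of it and the grasp point (between the pads) is the TCP (arm.tip_reach is the distance from the TCP to the fingertips, in m); z points along the fingers, y is the line along which they close (so a half turn about z gives the same grasp; the last joint's range is limited). The gripper opens to 92 mm and grips with 3 to 60 N. Pads are 19 mm wide; open, the fingers measure 130 mm over their backs; the gripper's body (75 mm by 190 mm) begins 47 mm behind the grasp point.
Start: joints at [1.202, 0.434, 0.025, 1.573, -0.012, 1.134, -0.075], TCP at [0.164, -0.603, 0.246] pointing down, gripper open.
Joint ranges: [-2.62, 2.62], [-0.44, 2.09], [-1.27, 1.32], [0.08, 2.57], [-1.32, 4.46], [0.12, 2], [-2.74, 2.74]. Speed limits (rad/s): [2.22, 2.22, 3.01, 3.01, 3.14, 3.14, 3.14].

### API

Orientations are given as a rotation vector (axis times angle).
In Python, from cell import arm gives the robot as it stands.
- The arm moves only by the tool arm_command, never from a script. Its argument "targets" is a list that holds one entry, the list of rows, each a list of 6 numbers: the shift along the tool's x, y, z in m, then the turn, a rotation vector about the tool's x, y, z in rad. A call has 1 to 10 rows; each row shifts and turns the commanded pose from where the row before left it, along the tool's axes as they then stand; what a row does not reach is not made up. A row lasts 1/8 s, in which the tool goes at most 62.5 mm and 10.7 degrees, less where a joint would pass 70% of its speed; a pose out of reach is approached as far as the arm can. A call with a gripper value outside its range is refused whole. "jaw" is the finger opening in m, from 0 to 0.0918, set as the call begins (left out, the last holds). The fingers move at their own pace and stop on an object; "newtons" is the grip in N (left out, the last holds). Time passes only in rows, so rows that do not move let the fingers close. It gives the time, the measured TCP pose, the force, the opening and the grip force at its end, in the units of the state.
- arm.observe(): the state, without advancing time (a new reading comes with each control period).
- arm.get_image(name): name is "scene" or "top" or "wrist"; returns a dict with "pixels" (384x512x3 uint8, red, green, blue), "z_map" (384x512 float32, m along the optical axis (not along the pixel's ray), 0 where there is no reading), "fx", "fy", "cx", "cy" (pixels), "xyz" and "rotation" of the camera in the world; the wrist camera has in their place "T_tool_cam" (4x4, takes a point from camera to tool coordinates, whose origin is the TCP and whose axes are the flange's). Camera axes: x right, y down, z forward; pixel columns grow to the right and rows downward; lengths in m; the calibration is good to about 2 mm. The wrist camera is an equidistant fisheye: a pixel r from the principal point sees the ray r / f radians off the axis. A picture is of the moment at which its call begins: read the wrist's pose just before it.
- arm.sign_off(): hands the job in; it is judged then, once.
The state is a dict: "clock": time; "joints": joint angles; "dq": joint speeds; "joint_efforts": joint torques, N m; "position": TCP position; "ee_rot": TCP orientation; "force": force on the tool from outside, world axes, zero at the start; "ft_torque": the same for the moment, N m; "width": opening from 0.0 (shut) to 1.0 (fully open); "gripper_force": force on a finger pad.
Only numpy, scipy, OpenCV 4.12 (cv2) and the standard library are available. Lean on these libraries where they do the work, as an engineer would, in place of code of your own. Each camera call takes 0.05 s, during which the arm holds its last target. There are 200 camera calls.

## Working session

There is one attempt and no reset: what is moved stays moved. The work goes in short steps, Python scripts to look and compute and a tool call to move; the robot and the scene stay as the last step left them, time stands still between calls to the robot, and variables do not carry over. Pictures are saved under pics/ and viewed, at most 14 in all, crops included, and the job is handed in when it is done.

Besides the shell and the picture viewer there is one more tool, called after "Emit:" as name([rows], argument=value, ...), one row to a line, values as JSON. arm_command: Moves the arm, as the interface text tells. Its arguments: {"type":"object","properties":{"targets":{"type":"array","items":{"type":"array","items":{"type":"array","items":{"type":"number"}}}},"jaw":{"type":"number"},"newtons":{"type":"number"}},"required":["targets"]}

```bash
ls; mkdir -p pics; python3 - <<'E'
from cell import arm
import cv2,numpy as np,pickle
print({k:np.round(v,3) for k,v in arm.observe().items()})
for n in("top","scene"):
    d=arm.get_image(n);pickle.dump(d,open(n+".pkl","wb"))
    cv2.imwrite(f"pics/{n}0.png",cv2.resize(d["pixels"][:,:,::-1],(800,600)))
    print(n,d["fx"],d["cx"],d["cy"],d["xyz"],np.round(d["rotation"],3))
E
```

```text
pics
{'clock': np.float64(0.0), 'joints': array([ 1.202,  0.435,  0.025,  1.574, -0.012,  1.134, -0.075]), 'dq': array([ 0.001,  0.001,  0.   , -0.002,  0.001, -0.001, -0.001]), 'joint_efforts': array([-3.0000e-03, -6.6784e+01,  9.8400e-01, -3.1446e+01, -6.0000e-02,
        4.3000e-02,  0.0000e+00]), 'position': array([ 0.164, -0.603,  0.245]), 'ee_rot': array([-3.112e+00, -4.160e-01,  1.000e-03]), 'force': array([0.17 , 0.232, 0.42 ]), 'ft_torque': array([-0.023, -0.015, -0.047]), 'gripper_force': np.float64(0.0), 'width': np.float64(1.001)}
top 427.0953516987934 254.65432978179683 198.39878524880885 [ 0.35799181 -0.02128265  1.28953158] [-2.164  2.113 -0.156]
scene 406.0218726934486 252.2344440304672 193.7081268457929 [ 1.28110651 -0.7924171   0.82985427] [-2.111 -0.801  0.415]
```

View pics/top0.png

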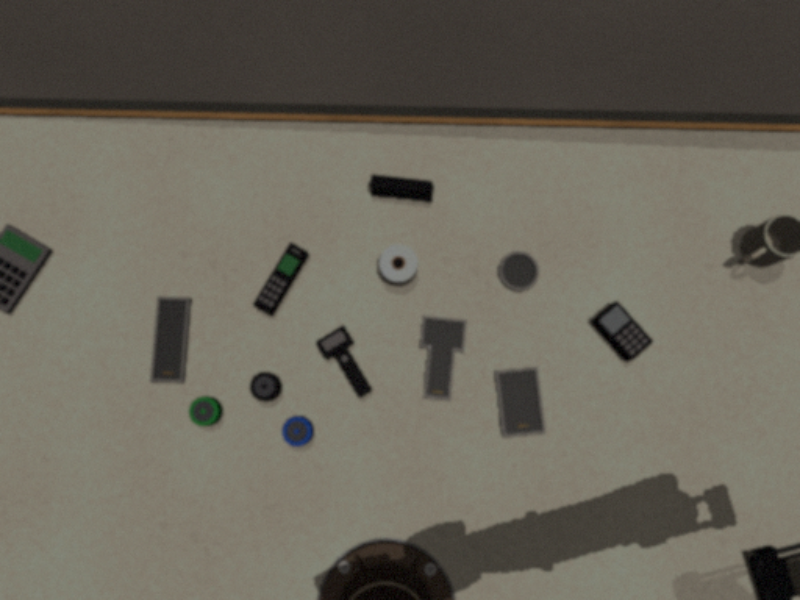

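View pics/scene0.png

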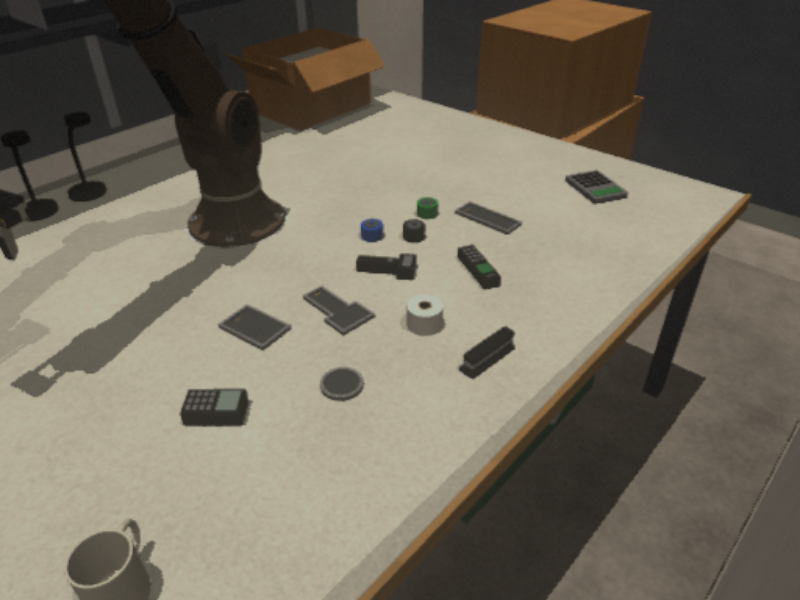

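The top view (800×600) shows the phone at (281,280), terminal at (620,332), scanner at (345,362) and black puck at (266,387). The docks are phone (171,340), scanner T (440,358), terminal (519,402) and round (518,271). The roll is at (398,265) and the stapler at (401,188). The blue and green pucks and the calculator are look-alikes.

```bash
cat > h.py <<'E'
import cv2,numpy as np
from scipy.spatial.transform import Rotation as R
def cam(d,obs=None):
    if "T_tool_cam" in d:
        T=np.eye(4);T[:3,:3]=R.from_rotvec(obs["ee_rot"]).as_matrix();T[:3,3]=obs["position"]
        T=T@np.array(d["T_tool_cam"]);return T[:3,:3],T[:3,3],True
    r=np.array(d["rotation"]);return (R.from_rotvec(r).as_matrix() if r.size==3 else r),np.array(d["xyz"]),False
def dirs(d,uv,fish):
    uv=np.asarray(uv,float).reshape(-1,2)
    p=np.c_[(uv[:,0]-d["cx"])/d["fx"],(uv[:,1]-d["cy"])/d["fy"]]
    if fish:
        th=np.linalg.norm(p,axis=1)+1e-9; return np.c_[p*(np.sin(th)/th)[:,None],np.cos(th)]
    return np.c_[p,np.ones(len(p))]
def toplane(d,uv,z,obs=None):
    Rm,t,f=cam(d,obs);v=dirs(d,uv,f)@Rm.T
    return t+v*((z-t[2])/v[:,2])[:,None]
def cloud(d,obs=None):
    Rm,t,f=cam(d,obs);H,W=d["z_map"].shape
    uv=np.stack(np.meshgrid(np.arange(W),np.arange(H)),-1).reshape(-1,2)
    v=dirs(d,uv,f);v=v/v[:,2:]*d["z_map"].reshape(-1,1)
    return (v@Rm.T+t).reshape(H,W,3)
def rect(xy):
    (c,s,a)=cv2.minAreaRect((np.asarray(xy,np.float32)*1000).reshape(-1,1,2))
    if s[0]<s[1]: s=s[::-1];a+=90
    return np.round(c,1),np.round(s,1),round((a+90)%180-90,1)
E
python3 - <<'E'
import pickle;from h import *
d=pickle.load(open("top.pkl","rb"));P=cloud(d);g=d["pixels"].max(2).astype(int)
bg=cv2.medianBlur(d["pixels"].max(2),101).astype(int)
m=((g<0.72*bg)).astype(np.uint8)
ob={"phone":(281,280,28),"terminal":(620,332,34),"scanner":(345,362,31),"puck":(266,387,36),"pd":(171,340,10),"td":(519,402,10),"sd":(440,358,10),"ud":(518,271,10),"roll":(398,265,50),"stap":(401,188,44)}
n,L=cv2.connectedComponents(m)
for k,(u,v,h) in ob.items():
    u,v=u*.64,v*.64
    l=L[int(v),int(u)]
    ys,xs=np.nonzero(L==l)
    roi=np.zeros_like(m);cv2.circle(roi,(int(u),int(v)),32,1,-1)
    q=P[(roi>0)&(P[...,2]>h*.7e-3)&(P[...,2]<.07)]
    print(k,len(xs),"mask",*rect(toplane(d,np.c_[xs,ys],h/1e3)[:,:2]) if l else "",'| depth',len(q),*(rect(q[:,:2]) if len(q)>5 else ""),np.round(np.median(q[:,2]),4) if len(q) else "")
print(np.median(P[250:300,300:330,2]))
E
```

```text
phone 753 mask [607.3 217.1] [146.2  48.9] -28.3 | depth 657 [609.8 220.2] [143.6  43.4] -28.3 0.0275
terminal 883 mask [ 520.7 -430.4] [109.7  72.2] 41.3 | depth 719 [ 522.9 -436.9] [104.3  61.7] 41.6 0.0337
scanner 665 mask [446.9  84.2] [138.1  65.1] 32.7 | depth 617 [449.   84.3] [135.2  63.7] 33.9 0.0303
puck 330 mask [399.8 233.9] [58.5 55.6] -87.1 | depth 382 [374.9 215.2] [122.8  54.5] 40.4 0.0357
pd 1170 mask [487.2 427.3] [164.   65.6] -0.6 | depth 408 [487.7 449.3] [164.3 116.8] 1.6 0.0094
td 1119 mask [ 384.8 -242.2] [120.9  81.6] 6.8 | depth 412 [ 396.9 -258.6] [146.1 113.4] 6.9 0.0091
sd 1035 mask [463.6 -91.8] [153.9  81.3] -5.1 | depth 430 [467.  -77.9] [159.9 124.4] -8.0 0.0091
ud 488 mask [ 637.2 -240.9] [77.5 71.1] -43.9 | depth 195 [ 643.5 -253.9] [144.1 139.6] 68.8 0.0092
roll 48 mask [641.2  -7.2] [21.3 20.8] 1.3 | depth 486 [640.   -7.3] [72.7 72.1] -68.3 0.0495
stap 587 mask [789.4  -9.1] [125.9  45.5] 85.0 | depth 369 [798.7  -8.1] [121.6  28.6] 85.0 0.0426
0.0004647479601412874
```

```bash
cat >> h.py <<'E'
def plan(x,y,z,psi):
    "tool-frame shift (taken at present yaw) and the tool turn to reach world x,y,z, tool-x yaw psi (deg), pointing down"
    from cell import arm
    o=arm.observe();R0=R.from_rotvec(o["ee_rot"]);p=np.radians(psi)
    R1=R.from_matrix(np.array([[np.cos(p),np.sin(p),0],[np.sin(p),-np.cos(p),0],[0,0,-1]]))
    s=R0.inv().apply(np.array([x,y,z])-o["position"]);t=(R0.inv()*R1).as_rotvec()
    s2=R1.inv().apply(np.array([x,y,z])-o["position"])
    n=int(np.ceil(np.linalg.norm(s)/.055));k=int(np.ceil(np.linalg.norm(t)/.175))
    print("t",round(float(o["clock"]),2),"pos",np.round(o["position"],4),"F",np.round(o["force"],1))
    print("shift first",np.round(s,4),"rows",n,np.round(s/max(n,1),4),"| turn",np.round(t,4),"rows",k,np.round(t/max(k,1),4),"| shift if after turn",np.round(s2,4))
E
python3 - <<'E'
from h import *
plan(.610,.220,.20,151.7)
import pickle
d=pickle.load(open("top.pkl","rb"));P=cloud(d)
m=((P[...,2]>.003)&(P[...,2]<.014)).astype(np.uint8);m=cv2.morphologyEx(m,cv2.MORPH_OPEN,np.ones((2,2)))
n,L,S,C=cv2.connectedComponentsWithStats(m)
for i in range(1,n):
    if 200<S[i,4]<3000: q=P[L==i];print(S[i,4],*rect(q[:,:2]))
E
```

```text
t 0.1 pos [ 0.164  -0.6027  0.2451] F [-0.3  0.5 -0.4]
shift first [ 0.6464 -0.6766  0.0459] rows 18 [ 0.0359 -0.0376  0.0026] | turn [-8.000e-04 -1.600e-03 -2.382e+00] rows 14 [-1.000e-04 -1.000e-04 -1.701e-01] | shift if after turn [-0.0027  0.9358  0.0451]
765 [466.2 218.4] [497.4 171. ] 84.7
778 [446.1 -86.3] [199.   91.5] -11.7
715 [ 370.6 -156.4] [271.4 126.4] -82.9
```

Emit:
arm_command([
  [[0.036, -0.0376, 0.0025, 0, 0, 0], [0.036, -0.0376, 0.0025, 0, 0, 0], [0.036, -0.0376, 0.0025, 0, 0, 0], [0.036, -0.0376, 0.0025, 0, 0, 0], [0.036, -0.0376, 0.0025, 0, 0, 0], [0.036, -0.0376, 0.0025, 0, 0, 0], [0.036, -0.0376, 0.0025, 0, 0, 0], [0.036, -0.0376, 0.0025, 0, 0, 0], [0.036, -0.0376, 0.0025, 0, 0, 0], [0.036, -0.0376, 0.0025, 0, 0, 0]],
], jaw=0.075, newtons=25)

```text
clock: 1.35
position: [0.4132, -0.1442, 0.2206]
ee_rot: [3.114, 0.416, -0.0]
force: [0.6, -1.0, 0.0]
width: 0.814
gripper_force: 0.0
```

Emit:
arm_command([
  [[0.036, -0.0376, 0.0025, 0, 0, 0], [0.036, -0.0376, 0.0025, 0, 0, 0], [0.036, -0.0376, 0.0025, 0, 0, 0], [0.036, -0.0376, 0.0025, 0, 0, 0], [0.036, -0.0376, 0.0025, 0, 0, 0], [0.036, -0.0376, 0.0025, 0, 0, 0], [0.036, -0.0376, 0.0025, 0, 0, 0], [0.036, -0.0376, 0.0025, 0, 0, 0], [0, 0, 0, 0, 0, -0.17], [0, 0, 0, 0, 0, -0.17]],
])

```text
clock: 2.6
position: [0.6113, 0.221, 0.1998]
ee_rot: [-2.995, -0.947, 0.002]
force: [0.3, 0.5, -0.2]
width: 0.821
gripper_force: 0.0
```

Emit:
arm_command([
  [[0, 0, 0, 0, 0, -0.17], [0, 0, 0, 0, 0, -0.17], [0, 0, 0, 0, 0, -0.17], [0, 0, 0, 0, 0, -0.17], [0, 0, 0, 0, 0, -0.17], [0, 0, 0, 0, 0, -0.17], [0, 0, 0, 0, 0, -0.17], [0, 0, 0, 0, 0, -0.17], [0, 0, 0, 0, 0, -0.17], [0, 0, 0, 0, 0, -0.17]],
])

```text
clock: 3.85
position: [0.6115, 0.2198, 0.2002]
ee_rot: [-1.267, -2.874, 0.001]
force: [-0.0, -0.2, -0.2]
width: 0.817
gripper_force: 0.0
```

Emit:
arm_command([
  [[0, 0, 0, 0, 0, -0.17], [0, 0, 0, 0, 0, -0.17], [0, 0, 0, 0, 0, 0], [0, 0, 0, 0, 0, 0]],
])

```text
clock: 4.35
position: [0.6116, 0.22, 0.2004]
ee_rot: [-0.777, -3.044, 0.0]
force: [0.3, -0.0, 0.5]
width: 0.819
gripper_force: 0.0
```

```bash
cat >> h.py <<'E'
def wrist(name=None,zlo=.015,zhi=.07,rad=.11,c=None):
    from cell import arm
    import pickle
    o=arm.observe();d=arm.get_image("wrist")
    pickle.dump((o,d),open("w.pkl","wb"))
    if name: cv2.imwrite(f"pics/{name}.png",d["pixels"][:,:,::-1])
    P=cloud(d,o)
    c=o["position"][:2] if c is None else np.array(c)
    k=(d["z_map"]>0)&(P[...,2]>zlo)&(P[...,2]<zhi)&(np.linalg.norm(P[...,:2]-c,axis=-1)<rad)
    print("table z",np.median(P[...,2][d["z_map"]>0]))
    if k.sum()>5: print(k.sum(),*rect(P[k][:,:2]),np.round(np.percentile(P[k][:,2],[50,95]),4))
    return o,d,P,k
E
python3 - <<'E'
from h import *
plan(.610,.220,.20,151.7)
wrist("w1")
E
```

```text
t 4.35 pos [0.6116 0.22   0.2004] F [ 0.3 -0.   0.5]
shift first [ 0.0014 -0.0008  0.0004] rows 1 [ 0.0014 -0.0008  0.0004] | turn [-0.0003 -0.0004 -0.0059] rows 1 [-0.0003 -0.0004 -0.0059] | shift if after turn [ 0.0014 -0.0008  0.0004]
table z 0.0017218228439088434
4911 [609.2 220.1] [142.8  42. ] -27.9 [0.0288 0.0302]
```

View pics/w1.png

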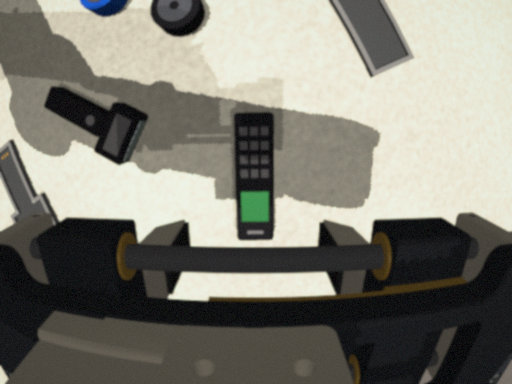

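The wrist view shows the phone centred at about (255,175), clear of the fingers. Its measured size of 143×42 mm at height 29 mm matches, so I go down and grip it.

Emit:
arm_command([
  [[0.002, 0, 0, 0, 0, -0.013], [0, 0, 0.05, 0, 0, 0], [0, 0, 0.05, 0, 0, 0], [0, 0, 0.04, 0, 0, 0], [0, 0, 0.02, 0, 0, 0], [0, 0, 0.012, 0, 0, 0], [0, 0, 0, 0, 0, 0]],
])

```text
clock: 5.28
position: [0.6101, 0.2213, 0.029]
ee_rot: [0.751, 3.05, 0.0]
force: [0.0, -0.7, 0.8]
width: 0.816
gripper_force: 0.0
```

Emit:
arm_command([
  [[0, 0, 0, 0, 0, 0], [0, 0, 0, 0, 0, 0], [0, 0, 0, 0, 0, 0], [0, 0, 0, 0, 0, 0], [0, 0, 0, 0, 0, 0], [0, 0, 0, 0, 0, 0]],
], jaw=0.03)

```text
clock: 6.02
position: [0.6101, 0.2211, 0.0291]
ee_rot: [0.751, 3.05, 0.0]
force: [-1.1, -1.0, 5.6]
width: 0.458
gripper_force: 25.0
```

Emit:
arm_command([
  [[0, 0, -0.02, 0, 0, 0], [0, 0, -0.05, 0, 0, 0], [0, 0, -0.05, 0, 0, 0], [0, 0, -0.03, 0, 0, 0], [0, 0, 0, 0, 0, 0]],
])

```text
clock: 6.65
position: [0.6108, 0.2223, 0.1824]
ee_rot: [0.75, 3.047, 0.005]
force: [1.2, 0.0, -1.4]
width: 0.456
gripper_force: 25.0
```

```bash
python3 - <<'E'
from h import *
plan(.487,.427,.178,179.4)
E
```

```text
t 6.65 pos [0.6108 0.2223 0.1824] F [ 1.2  0.  -1.4]
shift first [0.2047 0.1238 0.0044] rows 5 [0.0409 0.0248 0.0009] | turn [ 0.0034  0.0038 -0.4722] rows 3 [ 0.0011  0.0013 -0.1574] | shift if after turn [0.126  0.2034 0.0044]
```

Emit:
arm_command([
  [[0.041, 0.0248, 0, 0, 0, 0], [0.041, 0.0248, 0, 0, 0, 0], [0.041, 0.0248, 0, 0, 0, 0], [0.041, 0.0248, 0, 0, 0, 0], [0.041, 0.0248, 0, 0, 0, 0], [0, 0, 0, 0, 0, -0.157], [0, 0, 0, 0, 0, -0.157], [0, 0, 0, 0, 0, -0.158], [0, 0, 0, 0, 0, 0], [0, 0, 0, 0, 0, 0]],
])

```text
clock: 7.9
position: [0.4858, 0.4258, 0.1782]
ee_rot: [-0.022, -3.141, 0.001]
force: [0.3, 0.5, -0.9]
width: 0.454
gripper_force: 25.0
```

```bash
python3 - <<'E'
from h import *
plan(.487,.427,.178,179.4)
o,d,P,k=wrist("w2",.003,.015,.12,(.487,.427))
E
```

```text
t 7.9 pos [0.4858 0.4258 0.1782] F [ 0.3  0.5 -0.9]
shift first [-0.0012  0.0012  0.0002] rows 1 [-0.0012  0.0012  0.0002] | turn [-0.0006 -0.0007 -0.0038] rows 1 [-0.0006 -0.0007 -0.0038] | shift if after turn [-0.0012  0.0012  0.0002]
table z 0.0019905333963221583
288 [432.3 426.5] [188.9 127.4] 84.9 [0.0107 0.0119]
```

View pics/w2.png

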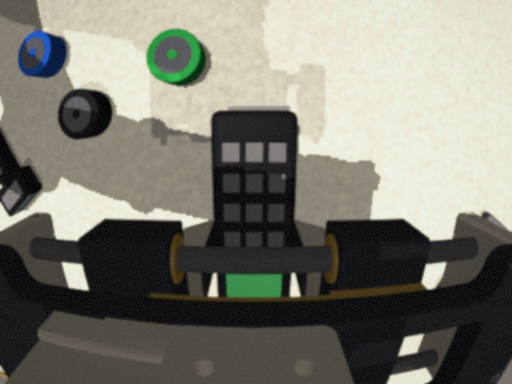

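The held phone hides its dock; only the far rim at (260,107) shows. I'll refine the docks from their dark floors in the saved top view, whose phone fix agreed with the wrist to under 1 mm.

```bash
python3 - <<'E'
import pickle;from h import *
d=pickle.load(open("top.pkl","rb"));g=cv2.cvtColor(d["pixels"],cv2.COLOR_RGB2GRAY)
s=4;G=cv2.resize(g,None,fx=s,fy=s,interpolation=cv2.INTER_CUBIC)
for k,(u,v) in {"pd":(171,340),"td":(519,402),"sd":(440,358),"ud":(518,271)}.items():
    u,v=int(u*.64*s),int(v*.64*s);w=G[v-130:v+130,u-130:u+130]
    fl=np.median(w[120:140,120:140]);
    tab=np.percentile(w,75)
    for f,z in((.25,.005),(.35,.005),(.6,.01),(.7,.01)):
        m=(cv2.GaussianBlur(w,(0,0),2)<fl+f*(tab-fl)).astype(np.uint8)
        n,L=cv2.connectedComponents(m);ys,xs=np.nonzero(L==L[130,130])
        uv=np.c_[(xs+u-130+.5)/s-.5,(ys+v-130+.5)/s-.5]
        X=toplane(d,uv,z)[:,:2];print(k,f,*rect(X),"mean",np.round(X.mean(0)*1000,1),fl,tab)
E
```

```text
pd 0.25 [489.  431.3] [155.4  54.4] -0.3 mean [488.4 432.1] 42.0 126.0
pd 0.35 [488.  429.1] [159.5  62.3] -0.7 mean [488.  429.4] 42.0 126.0
pd 0.6 [487.  427.3] [165.8  67. ] -0.7 mean [486.8 427.5] 42.0 126.0
pd 0.7 [487.4 427.5] [168.   69.1] -0.6 mean [486.8 427.6] 42.0 126.0
td 0.25 [ 385.3 -246. ] [116.3  71.8] 7.1 mean [ 385.1 -246.2] 53.0 126.0
td 0.35 [ 385.  -242.8] [118.6  80.2] 6.9 mean [ 384.7 -245. ] 53.0 126.0
td 0.6 [ 384.5 -242.1] [125.6  84.6] 6.5 mean [ 384.2 -242.7] 53.0 126.0
td 0.7 [ 384.5 -242.3] [128.4  86.9] 6.7 mean [ 384.  -242.9] 53.0 126.0
sd 0.25 [465.8 -93.6] [146.3  75.6] -4.2 mean [476.1 -94.4] 52.0 126.0
sd 0.35 [465.4 -93.8] [149.2  78.2] -3.8 mean [475.3 -94. ] 52.0 126.0
sd 0.6 [463.8 -91.7] [156.2  85.3] -4.6 mean [473.  -92.6] 52.0 126.0
sd 0.7 [463.6 -91.8] [158.9  87.8] -4.6 mean [472.5 -92.6] 52.0 126.0
ud 0.25 [ 640.3 -244.1] [66.8 65.8] -88.7 mean [ 640.5 -244.4] 48.0 125.0
ud 0.35 [ 639.  -242.5] [72.7 69.6] -58.3 mean [ 639.5 -243. ] 48.0 125.0
ud 0.6 [ 637.1 -241.2] [79.5 76.4] -47.9 mean [ 636.9 -241. ] 48.0 125.0
ud 0.7 [ 637.2 -241.3] [81.3 79.3] -44.8 mean [ 636.9 -241.1] 48.0 125.0
```

Emit:
arm_command([
  [[-0.002, 0.004, 0, 0, 0, 0], [0, 0, 0.05, 0, 0, 0], [0, 0, 0.05, 0, 0, 0], [0, 0, 0.025, 0, 0, 0], [0, 0, 0.01, 0, 0, 0], [0, 0, 0.005, 0, 0, 0], [0, 0, 0, 0, 0, 0], [0, 0, 0, 0, 0, 0]],
])

```text
clock: 8.95
position: [0.4884, 0.4307, 0.04]
ee_rot: [0.017, 3.14, 0.002]
force: [-0.7, 0.5, -1.0]
width: 0.458
gripper_force: 25.0
```

```bash
python3 - <<'E'
from h import *
plan(.488,.4297,.034,179.4)
E
```

```text
t 8.95 pos [0.4884 0.4307 0.04  ] F [-0.7  0.5 -1. ]
shift first [ 0.0004 -0.001   0.006 ] rows 1 [ 0.0004 -0.001   0.006 ] | turn [ 0.0013  0.0012 -0.0006] rows 1 [ 0.0013  0.0012 -0.0006] | shift if after turn [ 0.0004 -0.001   0.006 ]
```

Emit:
arm_command([
  [[0, -0.001, 0.002, 0, 0, 0], [0, 0, 0.002, 0, 0, 0], [0, 0, 0.0015, 0, 0, 0], [0, 0, 0, 0, 0, 0], [0, 0, 0, 0, 0, 0]],
])

```text
clock: 9.57
position: [0.4881, 0.429, 0.0341]
ee_rot: [0.017, 3.141, -0.001]
force: [-1.8, -4.4, 9.0]
width: 0.455
gripper_force: 25.0
```

Contact came at TCP z 0.0341, which is floor height, so I release.

Emit:
arm_command([
  [[0, 0, 0, 0, 0, 0], [0, 0, 0, 0, 0, 0], [0, 0, 0, 0, 0, 0], [0, 0, -0.01, 0, 0, 0], [0, 0, -0.04, 0, 0, 0], [0, 0, -0.05, 0, 0, 0], [0, 0, -0.05, 0, 0, 0], [0, 0, -0.02, 0, 0, 0], [0, 0, 0, 0, 0, 0]],
], jaw=0.06)

```text
clock: 10.7
position: [0.4882, 0.4297, 0.2049]
ee_rot: [0.017, 3.14, 0.003]
force: [0.5, -0.0, -0.5]
width: 0.655
gripper_force: 0.0
```

```bash
python3 - <<'E'
from h import *
wrist("w3",.02,.06,.11)
plan(.523,-.437,.20,41.6)
E
```

```text
table z 0.0017591275901469583
4950 [487.3 427.9] [143.4  42.3] -0.9 [0.0338 0.0352]
t 10.75 pos [0.4881 0.4289 0.2032] F [ 0.  -0.6  0.1]
shift first [-0.0445 -0.8654  0.0033] rows 16 [-0.0028 -0.0541  0.0002] | turn [6.0000e-04 5.0000e-04 2.4045e+00] rows 14 [0.     0.     0.1717] | shift if after turn [-0.5488  0.6707  0.0032]
```

View pics/w3.png

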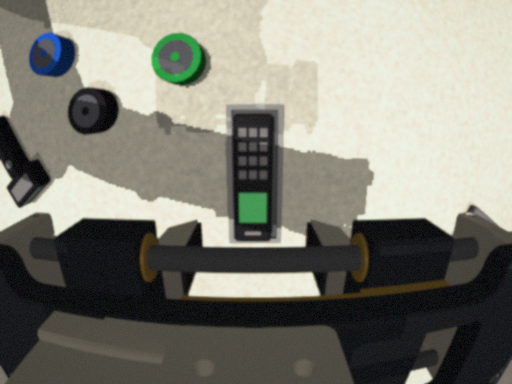

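The phone lies inside its tray's rim, centred at about (255,175), with its top at 34 mm. Next is the terminal.

Emit:
arm_command([
  [[-0.0028, -0.0541, 0, 0, 0, 0], [-0.0028, -0.0541, 0, 0, 0, 0], [-0.0028, -0.0541, 0, 0, 0, 0], [-0.0028, -0.0541, 0, 0, 0, 0], [-0.0028, -0.0541, 0, 0, 0, 0], [-0.0028, -0.0541, 0, 0, 0, 0], [-0.0028, -0.0541, 0, 0, 0, 0], [-0.0028, -0.0541, 0, 0, 0, 0], [-0.0028, -0.0541, 0, 0, 0, 0], [-0.0028, -0.0541, 0, 0, 0, 0]],
], jaw=0.085)

```text
clock: 12.0
position: [0.509, -0.1143, 0.2016]
ee_rot: [-0.017, -3.139, -0.001]
force: [1.5, 0.4, 1.2]
width: 0.929
gripper_force: 0.0
```

Emit:
arm_command([
  [[-0.0028, -0.0541, 0, 0, 0, 0], [-0.0028, -0.0541, 0, 0, 0, 0], [-0.0028, -0.0541, 0, 0, 0, 0], [-0.0028, -0.0541, 0, 0, 0, 0], [-0.0028, -0.0541, 0, 0, 0, 0], [-0.0028, -0.0541, 0, 0, 0, 0], [0, 0, 0, 0, 0, 0.172], [0, 0, 0, 0, 0, 0.172], [0, 0, 0, 0, 0, 0.172], [0, 0, 0, 0, 0, 0.172]],
])

```text
clock: 13.25
position: [0.5224, -0.4367, 0.2008]
ee_rot: [-1.083, -2.946, -0.001]
force: [0.5, -0.0, 0.2]
width: 0.921
gripper_force: 0.0
```

Emit:
arm_command([
  [[0, 0, 0, 0, 0, 0.172], [0, 0, 0, 0, 0, 0.172], [0, 0, 0, 0, 0, 0.172], [0, 0, 0, 0, 0, 0.172], [0, 0, 0, 0, 0, 0.172], [0, 0, 0, 0, 0, 0.172], [0, 0, 0, 0, 0, 0.172], [0, 0, 0, 0, 0, 0.172], [0, 0, 0, 0, 0, 0.172], [0, 0, 0, 0, 0, 0.168]],
])

```text
clock: 14.5
position: [0.5222, -0.4367, 0.2008]
ee_rot: [-2.937, -1.107, 0.004]
force: [-0.1, 0.1, -0.4]
width: 0.927
gripper_force: 0.0
```

Emit:
arm_command([
  [[0, 0, 0, 0, 0, 0], [0, 0, 0, 0, 0, 0]],
])

```text
clock: 14.75
position: [0.5229, -0.4368, 0.2021]
ee_rot: [-2.933, -1.122, 0.002]
force: [0.2, 0.1, 0.3]
width: 0.931
gripper_force: 0.0
```

```bash
python3 - <<'E'
from h import *
wrist("w4",.02,.06,.10,(.523,-.437))
plan(.523,-.437,.20,41.6)
E
```

```text
table z 0.0016563613077768546
5274 [ 523.1 -437. ] [104.3  60.8] 41.0 [0.0349 0.0364]
t 14.8 pos [ 0.523  -0.4368  0.2024] F [-0.2 -0.1 -0.8]
shift first [-0.0001  0.0001  0.0024] rows 1 [-0.0001  0.0001  0.0024] | turn [-0.0012  0.0003  0.0038] rows 1 [-0.0012  0.0003  0.0038] | shift if after turn [-0.0001  0.0001  0.0024]
```

View pics/w4.png

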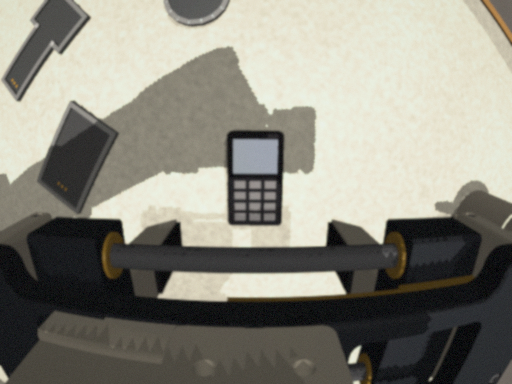

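The terminal is centred at about (256,178) between the fingers and measures 104×61 mm. Its dock is visible with corners at about (71,102), (117,133), (80,212) and (39,178).

Emit:
arm_command([
  [[0, 0, 0.05, 0, 0, 0.01], [0, 0, 0.05, 0, 0, 0], [0, 0, 0.04, 0, 0, 0], [0, 0, 0.02, 0, 0, 0], [0, 0, 0.012, 0, 0, 0], [0, 0, 0, 0, 0, 0]],
])

```text
clock: 15.55
position: [0.5236, -0.437, 0.0314]
ee_rot: [2.942, 1.102, 0.0]
force: [-0.2, 1.0, -0.6]
width: 0.929
gripper_force: 0.0
```

Emit:
arm_command([
  [[0, 0, 0, 0, 0, 0], [0, 0, 0, 0, 0, 0], [0, 0, 0, 0, 0, 0], [0, 0, 0, 0, 0, 0], [0, 0, 0, 0, 0, 0], [0, 0, 0, 0, 0, 0]],
], jaw=0.045, newtons=30)

```text
clock: 16.3
position: [0.5237, -0.4373, 0.032]
ee_rot: [2.941, 1.101, 0.001]
force: [-0.7, 0.0, 5.8]
width: 0.648
gripper_force: 30.0
```

```bash
python3 - <<'E'
from h import *;import pickle
plan(.385,-.2443,.18,6.9)
o,d=pickle.load(open("w.pkl","rb"))
c=cv2.cornerSubPix(cv2.cvtColor(d["pixels"],cv2.COLOR_RGB2GRAY),np.float32([[71,102],[117,133],[80,212],[39,178]]),(4,4),(-1,-1),(3,30,.01))
X=toplane(d,c,.010,o)[:,:2]*1000;print(np.round(c,1).tolist(),np.round(X,1).tolist(),rect(X/1000),[round(float(np.linalg.norm(X[i]-X[i-1])),1) for i in range(4)])
E
```

```text
t 16.3 pos [ 0.5237 -0.4373  0.032 ] F [-0.7  0.   5.8]
shift first [ 0.0222 -0.2364 -0.1482] rows 6 [ 0.0037 -0.0394 -0.0247] | turn [ 1.000e-03 -3.000e-04  5.962e-01] rows 4 [ 3.000e-04 -1.000e-04  1.491e-01] | shift if after turn [-0.1145 -0.2082 -0.148 ]
[[71.69999694824219, 99.5999984741211], [118.5999984741211, 132.60000610351562], [80.0, 212.0], [36.900001525878906, 181.0]] [[445.3, -198.9], [455.4, -280.6], [333.0, -294.8], [317.9, -212.6]] (array([ 386.7, -246.6]), array([128.7,  83.4]), 6.6) [128.1, 82.3, 123.2, 83.6]
```

Emit:
arm_command([
  [[0, 0, -0.02, 0, 0, 0], [0, 0, -0.05, 0, 0, 0], [0, 0, -0.05, 0, 0, 0], [0, 0, -0.03, 0, 0, 0], [0, 0, 0, 0, 0, 0]],
])

```text
clock: 16.92
position: [0.5248, -0.4374, 0.1849]
ee_rot: [2.938, 1.1, 0.005]
force: [0.3, -0.2, -2.6]
width: 0.65
gripper_force: 30.0
```

Emit:
arm_command([
  [[0.0045, -0.047, 0, 0, 0, 0], [0.0045, -0.047, 0, 0, 0, 0], [0.0045, -0.047, 0, 0, 0, 0], [0.0045, -0.047, 0, 0, 0, 0], [0.0045, -0.047, 0, 0, 0, 0], [0, 0, 0, 0, 0, 0.149], [0, 0, 0, 0, 0, 0.149], [0, 0, 0, 0, 0, 0.149], [0, 0, 0, 0, 0, 0.15], [0, 0, 0, 0, 0, 0]],
])

```text
clock: 18.18
position: [0.3852, -0.2446, 0.1804]
ee_rot: [-3.135, -0.19, 0.002]
force: [0.2, -0.6, -2.9]
width: 0.65
gripper_force: 30.0
```

```bash
python3 - <<'E'
from h import *
plan(.386,-.2455,.037,6.8)
E
```

```text
t 18.18 pos [ 0.3852 -0.2446  0.1804] F [ 0.2 -0.6 -2.9]
shift first [0.0009 0.0011 0.1434] rows 3 [0.0003 0.0004 0.0478] | turn [-0.0009  0.0015  0.0021] rows 1 [-0.0009  0.0015  0.0021] | shift if after turn [0.0007 0.001  0.1434]
```

Emit:
arm_command([
  [[0.001, 0.001, 0.05, 0, 0, 0], [0, 0, 0.05, 0, 0, 0], [0, 0, 0.025, 0, 0, 0], [0, 0, 0.01, 0, 0, 0], [0, 0, 0.003, 0, 0, 0], [0, 0, 0, 0, 0, 0], [0, 0, 0, 0, 0, 0]],
])

```text
clock: 19.05
position: [0.3876, -0.2462, 0.0441]
ee_rot: [3.135, 0.188, 0.002]
force: [-0.2, 0.0, -2.0]
width: 0.648
gripper_force: 30.0
```

Emit:
arm_command([
  [[0, 0, 0.002, 0, 0, 0], [0, 0, 0.001, 0, 0, 0], [0, 0, 0.001, 0, 0, 0], [0, 0, 0, 0, 0, 0], [0, 0, 0, 0, 0, 0]],
])

```text
clock: 19.68
position: [0.387, -0.2459, 0.0392]
ee_rot: [-3.136, -0.188, 0.0]
force: [0.5, -0.2, -2.9]
width: 0.653
gripper_force: 30.0
```

Emit:
arm_command([
  [[0, 0, 0.001, 0, 0, 0], [0, 0, 0.001, 0, 0, 0], [0, 0, 0.001, 0, 0, 0], [0, 0, 0, 0, 0, 0], [0, 0, 0, 0, 0, 0]],
])

```text
clock: 20.3
position: [0.387, -0.2459, 0.0369]
ee_rot: [3.135, 0.188, -0.0]
force: [-4.7, 2.7, 12.9]
width: 0.654
gripper_force: 30.0
```

Emit:
arm_command([
  [[0, 0, 0, 0, 0, 0], [0, 0, 0, 0, 0, 0], [0, 0, 0, 0, 0, 0], [0, 0, -0.01, 0, 0, 0], [0, 0, -0.04, 0, 0, 0], [0, 0, -0.05, 0, 0, 0], [0, 0, -0.05, 0, 0, 0], [0, 0, -0.015, 0, 0, 0], [0, 0, 0, 0, 0, 0]],
], jaw=0.08)

```text
clock: 21.42
position: [0.3873, -0.2462, 0.202]
ee_rot: [3.134, 0.187, 0.002]
force: [-0.6, 0.6, -0.7]
width: 0.878
gripper_force: 0.0
```

```bash
python3 - <<'E'
from h import *
wrist("w5",.02,.06,.10)
plan(.449,.0843,.20,33.9)
E
```

```text
table z 0.001705412386616867
5438 [ 387.6 -246.1] [103.4  60.4] 6.7 [0.04   0.0413]
t 21.48 pos [ 0.3866 -0.2459  0.2009] F [ 0.4 -1.  -0.5]
shift first [ 0.1013 -0.3204  0.0008] rows 7 [ 0.0145 -0.0458  0.0001] | turn [ 1.000e-04  4.000e-04 -4.722e-01] rows 3 [ 0.000e+00  1.000e-04 -1.574e-01] | shift if after turn [ 0.2359 -0.2393  0.0009]
```

View pics/w5.png

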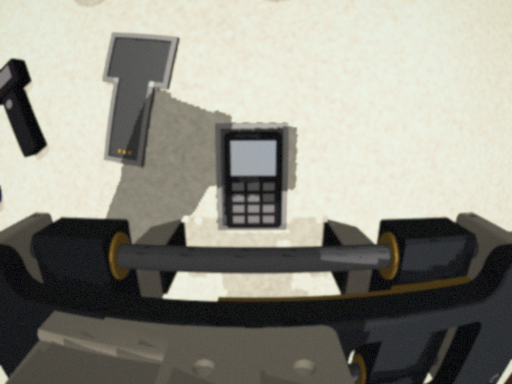

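The terminal is seated in its tray at about (252,178), with rim visible all round. The scanner dock's outer corners are at (112,33), (178,38), (144,165) and (104,159).

```bash
python3 - <<'E'
from h import *;import pickle
o,d=pickle.load(open("w.pkl","rb"))
c=cv2.cornerSubPix(cv2.cvtColor(d["pixels"],cv2.COLOR_RGB2GRAY),np.float32([[112,33],[178,38],[144,165],[104,159]]),(3,3),(-1,-1),(3,30,.01))
X=toplane(d,c,.010,o)[:,:2]*1000;h=X[:2].mean(0);t=X[2:].mean(0);a=h-t
print(np.round(c,1).tolist(),np.round(X,1).tolist(),"centre",(h+t)/2,"len",np.linalg.norm(a),"ang",np.degrees(np.arctan2(a[1],a[0])))
print([np.linalg.norm(X[0]-X[1]),np.linalg.norm(X[2]-X[3])])
E
```

```text
[[111.5999984741211, 32.099998474121094], [178.8000030517578, 37.0], [142.39999389648438, 167.5], [103.30000305175781, 159.0]] [[545.5, -56.7], [538.4, -144.0], [383.1, -114.7], [388.7, -60.9]] centre [463.94379144 -94.08499596] len 156.5437994763384 ang -4.58256869715475
[np.float64(87.57540564417097), np.float64(54.08861325685372)]
```

Emit:
arm_command([
  [[0.0145, -0.0458, 0, 0, 0, 0], [0.0145, -0.0458, 0, 0, 0, 0], [0.0145, -0.0458, 0, 0, 0, 0], [0.0145, -0.0458, 0, 0, 0, 0], [0.0145, -0.0458, 0, 0, 0, 0], [0.0145, -0.0458, 0, 0, 0, 0], [0.0145, -0.0458, 0, 0, 0, 0], [0, 0, 0, 0, 0, -0.157], [0, 0, 0, 0, 0, -0.157], [0, 0, 0, 0, 0, -0.158]],
], jaw=0.06)

```text
clock: 22.72
position: [0.4484, 0.0846, 0.1993]
ee_rot: [-3.001, -0.925, 0.005]
force: [-0.4, 0.9, -0.0]
width: 0.654
gripper_force: 0.0
```

Emit:
arm_command([
  [[0, 0, 0, 0, 0, 0], [0, 0, 0, 0, 0, 0]],
])

```text
clock: 22.98
position: [0.449, 0.0844, 0.2003]
ee_rot: [-3.006, -0.911, 0.003]
force: [0.5, -0.1, 0.4]
width: 0.657
gripper_force: 0.0
```

```bash
python3 - <<'E'
from h import *
wrist("w6",.018,.06,.085,(.449,.0843))
plan(.449,.0843,.20,33.9)
E
```

```text
table z 0.001953539558662648
4597 [448.8  85.5] [135.1  64.3] 32.2 [0.0315 0.034 ]
t 23.02 pos [0.4492 0.0844 0.2006] F [-0.2  0.5 -0.3]
shift first [-0.0002 -0.      0.0006] rows 1 [-0.0002 -0.      0.0006] | turn [-0.0007  0.001  -0.0029] rows 1 [-0.0007  0.001  -0.0029] | shift if after turn [-0.0002 -0.      0.0006]
```

View pics/w6.png

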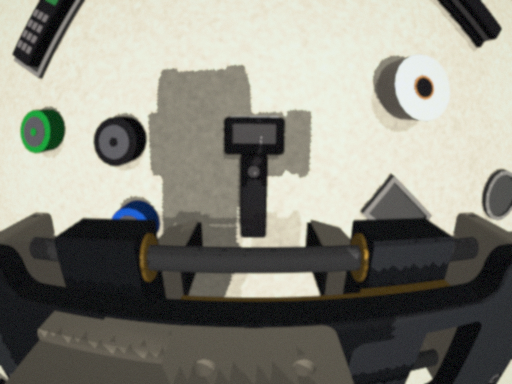

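The scanner is at (254,175) with its head up in the image (+x), and the black puck is at (120,140), clear of the fingers. I check the handle's axis separately, since the T may skew the bounding box.

```bash
python3 - <<'E'
from h import *;import pickle
o,d=pickle.load(open("w.pkl","rb"));P=cloud(d,o)
q=P[(d["z_map"]>0)&(P[...,2]>.018)&(P[...,2]<.06)][:,:2]*1000
a=np.radians(33);x=np.array([np.cos(a),np.sin(a)]);y=np.array([-x[1],x[0]]);q=q-[448.8,85.5];q=q[np.linalg.norm(q,axis=1)<85]
u,v=q@x,q@y;k=(u>-62)&(u<20);h=q[k]
print("u range",u.min(),u.max());
for lo in range(-60,66,12):
    s=v[(u>lo)&(u<lo+12)];print(lo+6,np.round([s.min(),s.max(),(s.min()+s.max())/2],1))
E
```

```text
u range -67.42231944650455 67.21972128332847
-54 [-15.3  13.8  -0.8]
-42 [-15.3  13.7  -0.8]
-30 [-15.   13.7  -0.6]
-18 [-14.7  13.7  -0.5]
-6 [-15.4  13.7  -0.8]
6 [-15.3  13.8  -0.8]
18 [-15.   14.1  -0.5]
30 [-32.6  31.7  -0.4]
42 [-32.5  30.6  -1. ]
54 [-33.   30.6  -1.2]
66 [-31.8  30.5  -0.7]
```

Emit:
arm_command([
  [[0, 0, 0.05, 0, 0, 0.012], [0, 0, 0.05, 0, 0, 0], [0, 0, 0.04, 0, 0, 0], [0, 0, 0.02, 0, 0, 0], [0, 0, 0.012, 0, 0, 0], [0, 0, 0, 0, 0, 0]],
])

```text
clock: 23.78
position: [0.4493, 0.0846, 0.0289]
ee_rot: [3.011, 0.897, -0.001]
force: [-0.3, 0.6, 0.2]
width: 0.655
gripper_force: 0.0
```

Emit:
arm_command([
  [[0, 0, 0, 0, 0, 0], [0, 0, 0, 0, 0, 0], [0, 0, 0, 0, 0, 0], [0, 0, 0, 0, 0, 0], [0, 0, 0, 0, 0, 0], [0, 0, 0, 0, 0, 0]],
], jaw=0.02, newtons=25)

```text
clock: 24.52
position: [0.4498, 0.0845, 0.0296]
ee_rot: [3.01, 0.898, 0.001]
force: [-1.6, -1.2, 6.9]
width: 0.324
gripper_force: 25.0
```

Emit:
arm_command([
  [[0, 0, -0.02, 0, 0, 0], [0, 0, -0.05, 0, 0, 0], [0, 0, -0.05, 0, 0, 0], [0, 0, -0.03, 0, 0, 0], [0, 0, 0, 0, 0, 0]],
])

```text
clock: 25.15
position: [0.4507, 0.0848, 0.181]
ee_rot: [3.01, 0.897, 0.006]
force: [0.0, -0.1, -3.5]
width: 0.327
gripper_force: 25.0
```

```bash
python3 - <<'E'
from h import *
plan(.4645,-.0935,.18,-4.6)
E
```

```text
t 25.15 pos [0.4507 0.0848 0.181 ] F [ 0.  -0.1 -3.5]
shift first [-0.086   0.1568  0.001 ] rows 4 [-0.0215  0.0392  0.0003] | turn [ 0.0009 -0.004   0.6594] rows 4 [ 0.0002 -0.001   0.1648] | shift if after turn [0.0281 0.1766 0.001 ]
```

Emit:
arm_command([
  [[-0.0215, 0.0392, 0, 0, 0, 0], [-0.0215, 0.0392, 0, 0, 0, 0], [-0.0215, 0.0392, 0, 0, 0, 0], [-0.0215, 0.0392, 0, 0, 0, 0], [0, 0, 0, 0, 0, 0.165], [0, 0, 0, 0, 0, 0.165], [0, 0, 0, 0, 0, 0.165], [0, 0, 0, 0, 0, 0.165], [0, 0, 0, 0, 0, 0], [0, 0, 0, 0, 0, 0]],
])

```text
clock: 26.4
position: [0.463, -0.0936, 0.1784]
ee_rot: [-3.139, 0.12, 0.002]
force: [0.6, -0.1, -0.9]
width: 0.324
gripper_force: 25.0
```

```bash
python3 - <<'E'
from h import *
plan(.4645,-.0935,.18,-4.6)
# held object pose from depth
o,d,P,k=wrist("w7",.13,.19,.09)
q=P[k][:,:2]*1000; a=np.radians(-4.6);x=np.array([np.cos(a),np.sin(a)]);y=np.array([-x[1],x[0]]);q=q-o["position"][:2]*1000
u,v=q@x,q@y
for lo in range(-70,70,14):
    s=v[(u>lo)&(u<lo+14)]
    if len(s)>3: print(lo+7,np.round([s.min(),s.max(),(s.min()+s.max())/2],1))
print(u.max())
E
```

```text
t 26.4 pos [ 0.463  -0.0936  0.1784] F [ 0.6 -0.1 -0.9]
shift first [ 0.0015 -0.0002 -0.0016] rows 1 [ 0.0015 -0.0002 -0.0016] | turn [-0.      0.0015  0.004 ] rows 1 [-0.      0.0015  0.004 ] | shift if after turn [ 0.0015 -0.0002 -0.0016]
table z 0.002222457788950055
15740 [481.2 -95.9] [97.6 64.5] -4.4 [0.1811 0.1829]
-35 [-15.8  13.7  -1.1]
-21 [-15.8  14.2  -0.8]
-7 [-15.6  14.2  -0.7]
7 [-28.8  27.6  -0.6]
21 [-28.9  27.7  -0.6]
35 [-32.7  31.6  -0.6]
49 [-32.9  31.4  -0.8]
63 [-32.6  31.3  -0.7]
67.23756883321654
```

Emit:
arm_command([
  [[0.001, 0, 0.05, 0, 0, 0], [0, 0, 0.05, 0, 0, 0], [0, 0, 0.025, 0, 0, 0], [0, 0, 0.01, 0, 0, 0], [0, 0, 0.003, 0, 0, 0], [0, 0, 0, 0, 0, 0], [0, 0, 0, 0, 0, 0]],
])

```text
clock: 27.32
position: [0.4651, -0.094, 0.0421]
ee_rot: [3.139, -0.126, 0.003]
force: [0.6, 0.4, -1.5]
width: 0.325
gripper_force: 25.0
```

Emit:
arm_command([
  [[0, 0, 0.002, 0, 0, 0], [0, 0, 0.001, 0, 0, 0], [0, 0, 0.001, 0, 0, 0], [0, 0, 0, 0, 0, 0], [0, 0, 0, 0, 0, 0]],
])

```text
clock: 27.95
position: [0.4645, -0.0938, 0.0372]
ee_rot: [3.139, -0.126, -0.0]
force: [1.5, -0.7, -1.4]
width: 0.324
gripper_force: 25.0
```

Emit:
arm_command([
  [[0, 0, 0.001, 0, 0, 0], [0, 0, 0.001, 0, 0, 0], [0, 0, 0.001, 0, 0, 0], [0, 0, 0, 0, 0, 0], [0, 0, 0, 0, 0, 0]],
])

```text
clock: 28.58
position: [0.4645, -0.0938, 0.0346]
ee_rot: [3.139, -0.126, 0.0]
force: [-3.0, 0.2, 6.8]
width: 0.325
gripper_force: 25.0
```

Emit:
arm_command([
  [[0, 0, 0, 0, 0, 0], [0, 0, 0, 0, 0, 0], [0, 0, 0, 0, 0, 0], [0, 0, -0.01, 0, 0, 0], [0, 0, -0.04, 0, 0, 0], [0, 0, -0.05, 0, 0, 0], [0, 0, -0.05, 0, 0, 0], [0, 0, -0.015, 0, 0, 0], [0, 0, 0, 0, 0, 0]],
], jaw=0.05)

```text
clock: 29.7
position: [0.4648, -0.094, 0.2001]
ee_rot: [3.138, -0.127, 0.003]
force: [0.9, -0.1, -1.0]
width: 0.543
gripper_force: 0.0
```

```bash
python3 - <<'E'
from h import *
wrist("w8",.02,.06,.085)
# puck, blue, green positions from the top view
import pickle
d=pickle.load(open("top.pkl","rb"));P=cloud(d)
for n,(u,v) in {"puck":(266,387),"blue":(297,431),"green":(205,411)}.items():
    m=np.zeros(P.shape[:2],np.uint8);cv2.circle(m,(int(u*.64),int(v*.64)),12,1,-1)
    q=P[(m>0)&(P[...,2]>.028)][:,:2];print(n,*rect(q),np.array(cv2.minEnclosingCircle((q*1000).astype(np.float32))[0]))
plan(.400,.236,.20,60)
E
```

```text
table z 0.0017716800150691103
4717 [464.3 -94.5] [134.1  63.7] -5.4 [0.0365 0.039 ]
puck [393.8 120.6] [287.8  53.6] 86.4 [383.54364014 121.28668213]
blue [324.9  89. ] [223.8  54.5] -87.0 [336.77996826  89.62200165]
green [352.1 347.7] [54.9 52. ] -87.8 [352.9906311  348.15475464]
t 29.75 pos [ 0.4641 -0.094   0.1989] F [-1.2  0.8  0.4]
shift first [-0.0904 -0.3238 -0.0013] rows 7 [-0.0129 -0.0463 -0.0002] | turn [ 2.0000e-04  4.0000e-04 -1.1278e+00] rows 7 [ 0.000e+00  1.000e-04 -1.611e-01] | shift if after turn [ 0.2538 -0.2205 -0.0011]
```

View pics/w8.png

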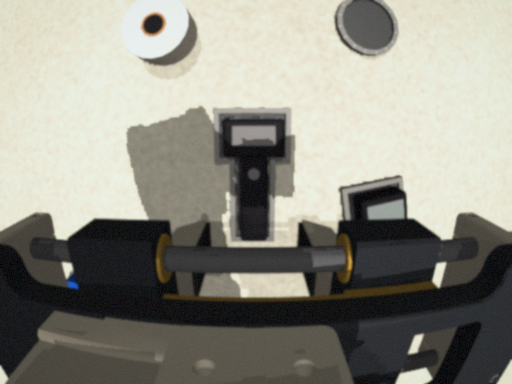

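The scanner is seated in the T tray at (253,175), and the puck dock shows at (367,25). Next is the puck, with the jaw line at −14°, away from blue and green.

```bash
python3 - <<'E'
from h import *;import pickle
plan(.4005,.237,.20,76)
o,d=pickle.load(open("w.pkl","rb"))
g=cv2.cvtColor(d["pixels"],cv2.COLOR_RGB2GRAY)
for th,z in((70,.005),(110,.01),(130,.01)):
    n,L=cv2.connectedComponents((g<th).astype(np.uint8));ys,xs=np.nonzero(L==L[25,367])
    X=toplane(d,np.c_[xs,ys],z,o)[:,:2]*1000;c,r=cv2.minEnclosingCircle(X.astype(np.float32));print(th,len(xs),np.round(c,1),2*r,X.mean(0),np.ptp(X,axis=0))
E
```

```text
t 29.75 pos [ 0.4641 -0.094   0.1989] F [-1.2  0.8  0.4]
shift first [-0.09   -0.3248 -0.0013] rows 7 [-0.0129 -0.0464 -0.0002] | turn [ 2.000e-04  5.000e-04 -1.407e+00] rows 9 [ 0.000e+00  1.000e-04 -1.563e-01] | shift if after turn [ 0.3058 -0.1418 -0.0011]
70 138353 [125.3 -82.4] 1494.895263671875 [482.60596086 -83.54578515] [ 949.54087584 1417.73530872]
110 1969 [ 639.3 -244.2] 65.79771423339844 [ 638.36450585 -243.44631883] [62.89760482 64.59942259]
130 2059 [ 639.2 -244. ] 67.07469177246094 [ 638.15508487 -243.3709748 ] [64.15226255 66.19362456]
```

Emit:
arm_command([
  [[-0.0129, -0.0463, 0, 0, 0, 0], [-0.0129, -0.0463, 0, 0, 0, 0], [-0.0129, -0.0463, 0, 0, 0, 0], [-0.0129, -0.0463, 0, 0, 0, 0], [-0.0129, -0.0463, 0, 0, 0, 0], [-0.0129, -0.0463, 0, 0, 0, 0], [-0.0129, -0.0463, 0, 0, 0, 0]],
], jaw=0.082)

```text
clock: 30.62
position: [0.3992, 0.2372, 0.1974]
ee_rot: [3.138, -0.126, -0.004]
force: [0.7, 0.2, 0.9]
width: 0.895
gripper_force: 0.0
```

Emit:
arm_command([
  [[0, 0, 0, 0, 0, -0.157], [0, 0, 0, 0, 0, -0.157], [0, 0, 0, 0, 0, -0.157], [0, 0, 0, 0, 0, -0.157], [0, 0, 0, 0, 0, -0.157], [0, 0, 0, 0, 0, -0.157], [0, 0, 0, 0, 0, -0.157], [0, 0, 0, 0, 0, -0.157], [0, 0, 0, 0, 0, -0.157], [0, 0, 0, 0, 0, 0]],
])

```text
clock: 31.88
position: [0.3997, 0.236, 0.1976]
ee_rot: [-2.469, -1.94, 0.004]
force: [-0.1, -0.1, 0.7]
width: 0.89
gripper_force: 0.0
```

```bash
python3 - <<'E'
from h import *
o,d,P,k=wrist("w9",.03,.06,.05)
q=P[k][:,:2]*1000
print(cv2.minEnclosingCircle(q.astype(np.float32)),q.mean(0))
plan(.4005,.237,.20,76)
E
```

```text
table z 0.00148319567956412
2155 [401.1 238.6] [54.3 54.3] -60.4 [0.0369 0.0384]
((400.6749267578125, 237.75833129882812), 27.963279724121094) [401.06967428 239.12171252]
t 31.93 pos [0.3998 0.2361 0.1979] F [ 0.1 -0.5 -0.1]
shift first [ 0.001   0.0005 -0.0021] rows 1 [ 0.001   0.0005 -0.0021] | turn [-0.0025  0.0009  0.0032] rows 1 [-0.0025  0.0009  0.0032] | shift if after turn [ 0.001   0.0005 -0.0021]
```

View pics/w9.png

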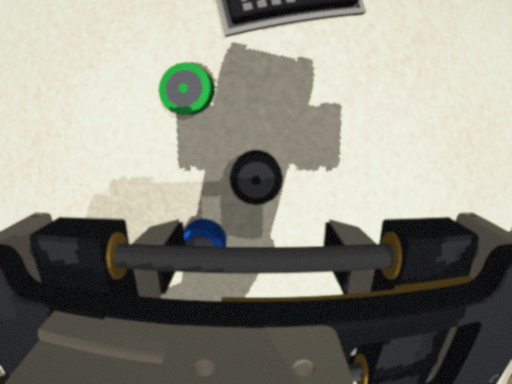

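The black puck is at (256,177), centred between the fingers. Blue at (205,235) and green at (187,87) are outside the finger paths.

Emit:
arm_command([
  [[0.0024, 0.0005, 0.05, 0, 0, 0], [0, 0, 0.05, 0, 0, 0], [0, 0, 0.04, 0, 0, 0], [0, 0, 0.016, 0, 0, 0], [0, 0, 0.01, 0, 0, 0], [0, 0, 0, 0, 0, 0]],
])

```text
clock: 32.67
position: [0.4017, 0.239, 0.0336]
ee_rot: [2.47, 1.941, 0.001]
force: [0.4, 0.7, 0.5]
width: 0.893
gripper_force: 0.0
```

Emit:
arm_command([
  [[0, 0, 0, 0, 0, 0], [0, 0, 0, 0, 0, 0], [0, 0, 0, 0, 0, 0], [0, 0, 0, 0, 0, 0], [0, 0, 0, 0, 0, 0], [0, 0, 0, 0, 0, 0]],
], jaw=0.045, newtons=30)

```text
clock: 33.42
position: [0.4019, 0.2387, 0.0336]
ee_rot: [2.469, 1.941, 0.001]
force: [0.7, -1.9, 6.7]
width: 0.6
gripper_force: 30.0
```

Emit:
arm_command([
  [[0, 0, -0.02, 0, 0, 0], [0, 0, -0.05, 0, 0, 0], [0, 0, -0.05, 0, 0, 0], [0, 0, -0.03, 0, 0, 0], [0, 0, 0, 0, 0, 0]],
])

```text
clock: 34.05
position: [0.4023, 0.2392, 0.1847]
ee_rot: [2.469, 1.94, 0.005]
force: [0.5, -0.5, -4.2]
width: 0.601
gripper_force: 30.0
```

```bash
python3 - <<'E'
from h import *
plan(.6388,-.2435,.18,76)
E
```

```text
t 34.05 pos [0.4023 0.2392 0.1847] F [ 0.5 -0.5 -4.2]
shift first [-0.4131  0.344   0.0049] rows 10 [-0.0413  0.0344  0.0005] | turn [ 0.0027 -0.0019  0.0056] rows 1 [ 0.0027 -0.0019  0.0056] | shift if after turn [-0.4111  0.3463  0.0047]
```

Emit:
arm_command([
  [[-0.0413, 0.0344, 0, 0, 0, 0], [-0.0413, 0.0344, 0, 0, 0, 0], [-0.0413, 0.0344, 0, 0, 0, 0], [-0.0413, 0.0344, 0, 0, 0, 0], [-0.0413, 0.0344, 0, 0, 0, 0], [-0.0413, 0.0344, 0, 0, 0, 0], [-0.0413, 0.0344, 0, 0, 0, 0], [-0.0413, 0.0344, 0, 0, 0, 0], [-0.0413, 0.0344, 0, 0, 0, 0], [-0.0413, 0.0344, 0, 0, 0, 0]],
])

```text
clock: 35.3
position: [0.638, -0.2455, 0.1805]
ee_rot: [-2.468, -1.941, 0.004]
force: [0.9, 1.3, -3.4]
width: 0.595
gripper_force: 30.0
```

Emit:
arm_command([
  [[0, 0, 0, 0, 0, 0], [0, 0, 0, 0, 0, 0]],
])

```text
clock: 35.55
position: [0.6375, -0.2429, 0.181]
ee_rot: [-2.467, -1.941, 0.002]
force: [-0.3, 0.1, -2.9]
width: 0.597
gripper_force: 30.0
```

```bash
python3 - <<'E'
from h import *
plan(.6388,-.2435,.0386,76)
o,d,P,k=wrist(None,.15,.21,.05)
q=P[k][:,:2]*1000
print(cv2.minEnclosingCircle(q.astype(np.float32)),q.mean(0))
E
```

```text
t 35.55 pos [ 0.6375 -0.2429  0.181 ] F [-0.3  0.1 -2.9]
shift first [-0.0004  0.0018  0.1424] rows 3 [-0.0001  0.0006  0.0475] | turn [-0.0031 -0.0006  0.0068] rows 1 [-0.0031 -0.0006  0.0068] | shift if after turn [-0.0003  0.0014  0.1424]
table z 0.0018517680719742358
8645 [ 638.  -235.5] [67.4 65.7] -57.1 [0.184  0.1991]
((639.457763671875, -233.4812774658203), 44.77608871459961) [ 638.59942758 -235.53287096]
```

Emit:
arm_command([
  [[0, 0.001, 0.05, 0, 0, 0], [0, 0, 0.05, 0, 0, 0], [0, 0, 0.025, 0, 0, 0], [0, 0, 0.01, 0, 0, 0], [0, 0, 0.003, 0, 0, 0], [0, 0, 0, 0, 0, 0], [0, 0, 0, 0, 0, 0]],
])

```text
clock: 36.48
position: [0.6402, -0.2441, 0.0466]
ee_rot: [2.468, 1.941, 0.002]
force: [-0.3, 0.6, -3.5]
width: 0.6
gripper_force: 30.0
```

Emit:
arm_command([
  [[0, 0, 0.002, 0, 0, 0], [0, 0, 0.001, 0, 0, 0], [0, 0, 0.001, 0, 0, 0], [0, 0, 0, 0, 0, 0], [0, 0, 0, 0, 0, 0]],
])

```text
clock: 37.1
position: [0.6394, -0.244, 0.0412]
ee_rot: [-2.469, -1.942, -0.0]
force: [-0.0, 0.4, -3.7]
width: 0.601
gripper_force: 30.0
```

Emit:
arm_command([
  [[0, 0, 0.001, 0, 0, 0], [0, 0, 0.001, 0, 0, 0], [0, 0, 0.001, 0, 0, 0], [0, 0, 0, 0, 0, 0], [0, 0, 0, 0, 0, 0]],
])

```text
clock: 37.72
position: [0.6394, -0.244, 0.0388]
ee_rot: [2.469, 1.942, -0.0]
force: [-4.1, -0.6, 5.6]
width: 0.598
gripper_force: 30.0
```

Emit:
arm_command([
  [[0, 0, 0, 0, 0, 0], [0, 0, 0, 0, 0, 0], [0, 0, 0, 0, 0, 0], [0, 0, -0.01, 0, 0, 0], [0, 0, -0.04, 0, 0, 0], [0, 0, -0.05, 0, 0, 0], [0, 0, -0.05, 0, 0, 0], [0, 0, -0.03, 0, 0, 0], [0, 0, 0, 0, 0, 0]],
], jaw=0.075)

```text
clock: 38.85
position: [0.6409, -0.2436, 0.2221]
ee_rot: [2.466, 1.939, 0.005]
force: [-0.0, -0.3, -0.7]
width: 0.814
gripper_force: 0.0
```

```bash
python3 - <<'E'
from h import *
from cell import arm
o,d,P,k=wrist(None,.03,.06,.05)
w=d["pixels"][:,:,::-1]
t=arm.get_image("scene")["pixels"][:,:,::-1]
cv2.imwrite("pics/end.png",cv2.resize(np.vstack([w[:230],t[90:320]]),(640,575)))
E
```

```text
table z 0.0015781346062065937
1920 [ 638.5 -244.1] [54.4 53.7] -14.4 [0.042  0.0434]
```

View pics/end.png

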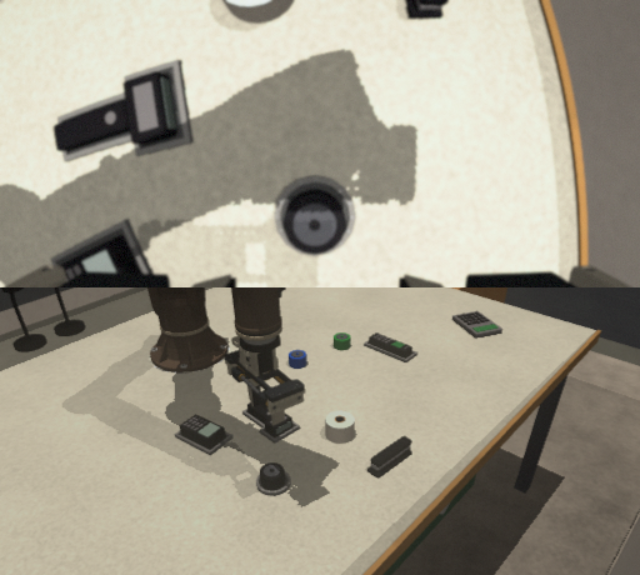

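The wrist view shows the puck in the round tray at (314,218), with its top at 42 mm. The scene view shows all four items docked and the roll and stapler in place.

```bash
python3 -c "
from cell import arm
print(arm.sign_off())"
```

```text
the job is handed in; nothing more can be done
None
```

The phone, terminal, scanner and puck were set down in that order, each flat in its own dock, and the job was handed in at about 39 s; in the final pictures the label roll and stapler look unmoved.

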